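# Push the sample puck round the bend into the reading well

### The arm

A 6-joint arm with a two-finger parallel gripper is mounted at the origin on the work surface. World frame = base frame: x ahead of the robot, y to its left, z up, the work surface at z = 0. Lengths are in m, angles in degrees, forces in N, time in s.
With the tool pointing down it reaches from about 0.4 to 0.825 m from the base axis. Payload 7 kg.
Tool frame: the origin (TCP) lies on the centre line of the jaws, within the pads' length; the fingertips stand 11 mm ahead of it and the grasp point (between the pads) lies 8 mm behind it; z points along the fingers, y is the line along which they close (so a half turn about z gives the same grasp; the last joint's range is limited). The gripper opens to 88 mm and grips with 3 to 60 N. Pads are 19 mm wide; open, the fingers measure 130 mm over their backs; the gripper's body (78 mm by 193 mm) begins 47 mm behind the grasp point.
Start: joints at [82.111, 20.546, 0.682, 0, -70.136, -16.507], TCP at [0.279, 0.615, 0.238] pointing down, gripper open.
Joint ranges: [-176.03, 176.03], [-82.01, 121.73], [-58.28, 71.71], [-173.87, 95.51], [-174.79, -0.11], [-173.66, 173.66]. Speed limits (degrees/s): [136.94, 136.94, 172.46, 180, 180, 180].

### API

Orientations are given as [roll, pitch, yaw] about the fixed x, y, z axes, in that order (R = Rz(yaw) Ry(pitch) Rx(roll)).
In Python, from plant import r, capture, camera_model, job gives the robot as it stands.
- The arm moves only by the tool drive_tool, never from a script. Its argument "increments" is a list that holds one entry, the list of rows, each a list of 5 numbers: the gripper's target within -1 to 1 (fully open at 1, half-way at 0, shut at -1), then the shift along the tool's x, y, z scaled (see below), then the turn about the tool's z scaled (see below). In form: [[[gripper, tx, ty, tz, roll], ...]]. A call has 1 to 5 rows; each row is the pose to reach, as a shift and turn from the pose commanded when the call began, along the tool's axes at that moment, turning the shorter way round; what a row does not reach only later rows make up. The controller multiplies each number of a shift by 120 mm and each number of a turn by 360 degrees. A row lasts 1/8 s, in which the tool goes at most 62.5 mm and 10.7 degrees, less where a joint would pass 70% of its speed; a pose out of reach is approached as far as the arm can. A call with a number of a shift or a turn outside -1 to 1 is refused whole. A call with a gripper value outside its range is refused whole. The fingers move at their own pace and stop on an object; "squeeze" is the grip in N (left out, the last holds). Time passes only in rows, so rows that repeat a pose let the fingers close. It gives the time, the measured TCP pose, the force, the opening and the grip force at its end, in the units of the state.
- r.get_state(): the state, without advancing time (a new reading comes with each control period).
- capture(name): name is "scene" or "top"; returns the picture (480x640x3 uint8, red, green, blue); there is no depth.
- camera_model(name): a dict with "camera_matrix" (3x3 intrinsics, pixels), "rvec" (rotation vector, rad) and "tvec" (3), from world to camera coordinates, as OpenCV has them. Camera axes: x right, y down, z forward; pixel columns grow to the right and rows downward; lengths in m; the calibration is good to about 2 mm. A picture is of the moment at which its call begins. camera_model takes no time and is no camera call.
- job.close_job(): hands the job in; it is judged then, once.
The state is a dict: "time_s": time; "joints": joint angles; "qd": joint speeds; "joint_torque": joint torques, N m; "tcp_pos": TCP position; "eef_rot": TCP orientation; "contact_force": force on the tool from outside, world axes, zero at the start; "moment": the same for the moment, N m; "gripper_width": finger opening in m; "gripper_force": force on a finger pad.
Only numpy, scipy, OpenCV 4.12 (cv2) and the standard library are available. Lean on these libraries where they do the work, as an engineer would, in place of code of your own. Each camera call takes 0.05 s, during which the arm holds its last target. There are 200 camera calls.

### The job

Push the green sample puck along the lane, round the bend and on until it drops flat into the blue reading well and stays there, then press the green start button all the way down and let go. Keep the puck in the lane and upright (never lift it out), push gently by feel so that it is never forced against the rails, the sprung roller or the end of the well, and leave the other things where they are.

Things in the scene. Friction and masses are not known exactly. Their poses are not given: they have to be found in the camera images.
- lane: Fixed lane: grey bed, top 12 mm above the table, aluminium rails 47 mm apart, tops at 28 mm, each 8 mm thick. Origin: centre of the quarter bend, on the table top, z up. Centreline: along the lane's +x at y = -80 mm from x = -115 to 0 (open end), then round the origin at radius 80 mm, anticlockwise from above, to (80, 0), then along +y at x = 80 mm.
- lane_mid (a point): Middle of the bend, on the centreline, at bed height. Here an orange sprung roller stands 5 mm into the channel from the inner rail (preload about 2.4 N, then 0.6 N per mm, gives up to 9 mm); passing it takes a push of roughly 3 to 7 N. Anywhere in the bend a push that is not along the lane at the puck's own place wedges the puck on the outer rail. Axes as the lane's.
- lane_exit (a point): End of the bend, on the centreline, at bed height; axes as the lane's. Beyond lies a blue slide, deck 0.4 mm below the bed, with the well: 3.4 mm below the bed, 48 mm long up to a black sprung buffer (1 N, then 2.5 N per mm, gives 2.5 mm). The slide's setting is not reported: buffer face 93 to 133 mm, seated puck's centre 67 to 111 mm along +y from here. Its rear may hang until the push is eased.
- puck_center (a point): On the axis of the green puck, 17 mm above its underside, z up its axis: 29 mm above the table on the bed, about 25.6 mm when flat in the well. The puck is an upright round carrier 44 mm across, 34 mm tall, about 0.3 kg, starting in the entry straight; a clear vial with a red cap (20 mm across) stands on it up to 66 mm above its underside.
- start_top (a point): Centre of the top of the green push button (32 mm across, in a grey housing, pressed straight down; it stands beside the lane on the inside of the bend).
- start (a joint): Travel of the start button: 0 is up, 0.006 m is fully down (about 5 N, springs back).
- spare_a: White puck with a blue cap, same shape as the green one, standing on the table beside the lane; origin at the centre of its underside. Leave alone.
- spare_b: White puck with a yellow cap, same shape, beyond the bend; origin at the centre of its underside. Leave alone.
- rack: Blue tube rack, 70 x 200 x 94 mm with tubes; origin under its centre. Leave alone.
- reagent: Amber bottle, 60 mm across, 140 mm tall; origin under its centre. Leave alone.
- beaker: Glass beaker, 70 mm across, 80 mm tall; origin under its centre. Leave alone.
- forceps: Steel forceps, 165 mm long, 6 mm thick, lying flat; origin near its middle. Leave alone.

How it is judged (in metres and radians):
On the way, in this order (a step that is already met when the one before it is completed fails the run):
1. the puck goes through the middle of the bend (x of puck_center in the frame of lane above 0.045 m and y of puck_center in the frame of lane below -0.03 m), for 0.02 s.
2. the puck lies flat at the bottom of the reading well (z of puck_center in the frame of lane below 0.0268 m and y of puck_center in the frame of lane above 0.06 m and angle between puck_center's own z axis and vertical below 0.035 rad), for 0.2 s.
3. the start button is pressed down (value of joint start above 0.0045 m), for 0.05 s.
At the end, for the whole second after the job is handed in: The green puck stands flat (within 2 degrees) at the bottom of the reading well, its centre at least 2.2 mm lower than on the bed, at rest, and the start button is up again after having been pressed at least 4.5 mm (all of step 2 and linear speed of puck below 0.01 m/s and value of joint start below 0.002 m); the robot touches nothing.
It fails at once if the puck is forced against the lane (more than 25 N in all between the puck and the lane with its rails, roller, well and buffer) (contact force between puck and lane above 25 N).
It fails at once if the puck is lifted out of the lane (more than 8 mm) (z of puck_center in the frame of lane above 0.037 m).
It fails at once if the puck is tipped by more than 20 degrees (angle between puck_center's own z axis and vertical above 0.35 rad).
It fails at once if one of the other things is moved by more than 15 mm (distance of any of spare_a, spare_b, rack, reagent, beaker, forceps from where it was at the start of the episode above 0.015 m).
It also fails if it takes over 69 s, if anything falls off the work surface, if the arm or the gripper's body presses on something with over 40 N, if the wrist force passes 120 N, or if a joint passes its speed limit or range.

## Working session

There is one attempt and no reset: what is moved stays moved. The work goes in short steps, Python scripts to look and compute and a tool call to move; the robot and the scene stay as the last step left them, time stands still between calls to the robot, and variables do not carry over. Pictures are saved under pics/ and viewed, at most 10 in all, crops included, and the job is handed in when it is done.

Besides the shell and the picture viewer there is one more tool, called after "Request:" as a command line: name --argument value ..., lists and objects as JSON in quotes. drive_tool: Moves the arm, as the interface text tells. Its arguments: {"type":"object","properties":{"increments":{"type":"array"},"squeeze":{"type":"number"}},"required":["increments"]}

```bash
mkdir -p pics; ls
python3 - <<'E'
from plant import r,capture,camera_model,job
import cv2
for n in("top","scene"):
    cv2.imwrite(f"pics/{n}0.png",capture(n)[:,:,::-1]); print(camera_model(n))
s=r.get_state();print(s)
E
```

```text
pics
{'camera_matrix': array([[559.06484011,   0.        , 326.028586  ],
       [  0.        , 559.06484011, 242.10456209],
       [  0.        ,   0.        ,   1.        ]]), 'rvec': array([ 2.14718217, -2.11191971,  0.18959709]), 'tvec': array([-0.01211462,  0.53764946,  1.45426631])}
{'camera_matrix': array([[563.7790633 ,   0.        , 314.74322086],
       [  0.        , 563.7790633 , 239.20457189],
       [  0.        ,   0.        ,   1.        ]]), 'rvec': array([ 2.49618911,  0.64055313, -0.20181789]), 'tvec': array([-0.47170523, -0.17003338,  1.42521567])}
{'time_s': 0.1, 'joints': array([ 8.21113938e+01,  2.05859828e+01,  6.40455710e-01, -1.80312556e-02,
       -7.01364641e+01, -1.65070695e+01]), 'qd': array([-0.12753346, -0.10201488,  0.09075897,  0.125091  ,  0.03710949,
        0.12665279]), 'joint_torque': array([-4.98441714e-04, -5.84163415e+01,  2.93754619e+01,  7.01569185e+00,
        1.02201873e-02, -4.31681144e-05]), 'tcp_pos': array([0.27864582, 0.61434662, 0.23674155]), 'eef_rot': array([ 1.79916571e+02, -7.04558323e-03, -2.44018093e+01]), 'contact_force': array([-0.5474168 ,  0.3516004 ,  0.16958547]), 'moment': array([-0.00875558, -0.0111339 , -0.01742257]), 'gripper_force': 0.0, 'gripper_width': 0.08765079480811759}
```

View pics/top0.png

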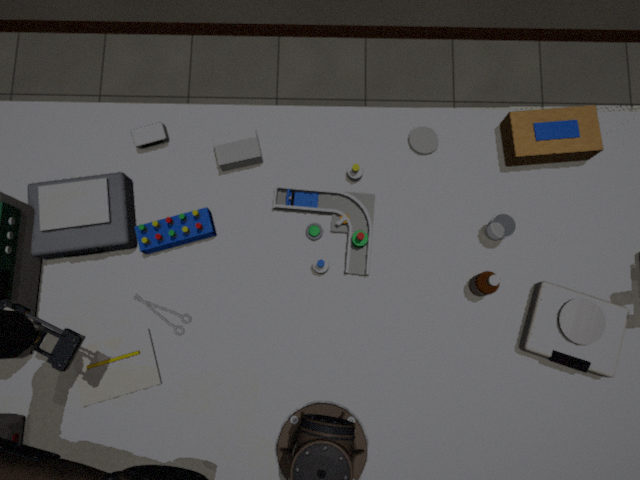

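View pics/scene0.png

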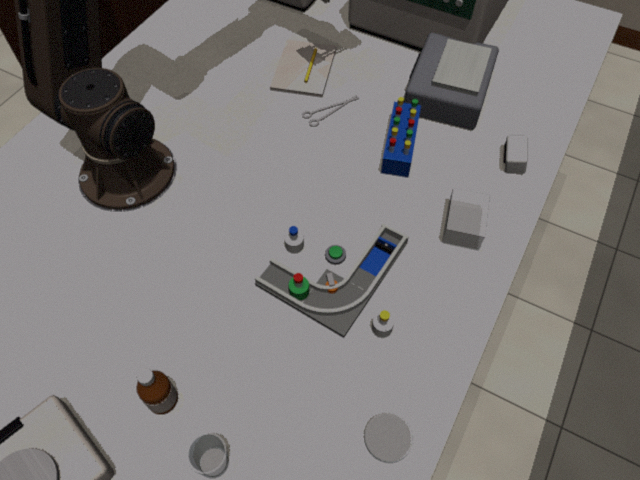

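The top view shows the lane entry end near (357,272), the bend near (360,200) and the well near (300,198). The green puck is at about (360,240), the button at (314,231), spare_a at (320,266) and spare_b at (355,172). I'll enlarge it to measure.

Run:
```python
import cv2
a=cv2.imread("pics/top0.png")[160:285,260:390]
cv2.imwrite("pics/c1.png",cv2.convertScaleAbs(cv2.resize(a,None,fx=4.8,fy=4.8,interpolation=cv2.INTER_CUBIC)[:600],alpha=1.5))
a=cv2.imread("pics/scene0.png")[215:345,250:415]
cv2.imwrite("pics/c2.png",cv2.convertScaleAbs(cv2.resize(a,None,fx=4.5,fy=4.5,interpolation=cv2.INTER_CUBIC),alpha=1.5))
```

```text
(no output)
```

View pics/c1.png

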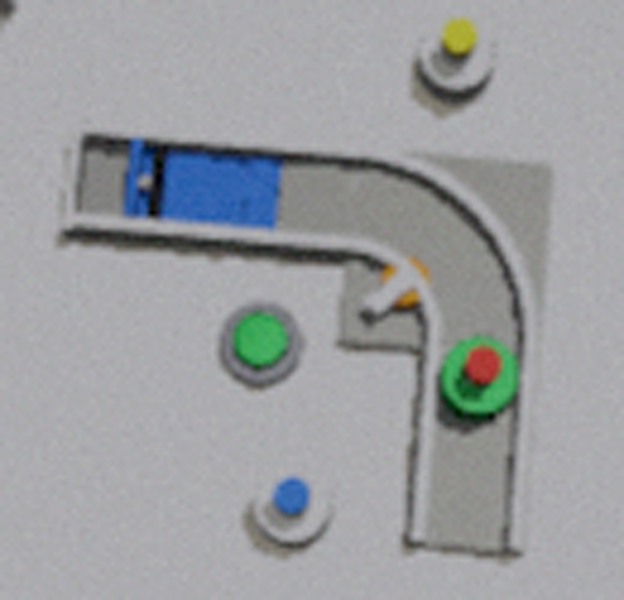

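View pics/c2.png

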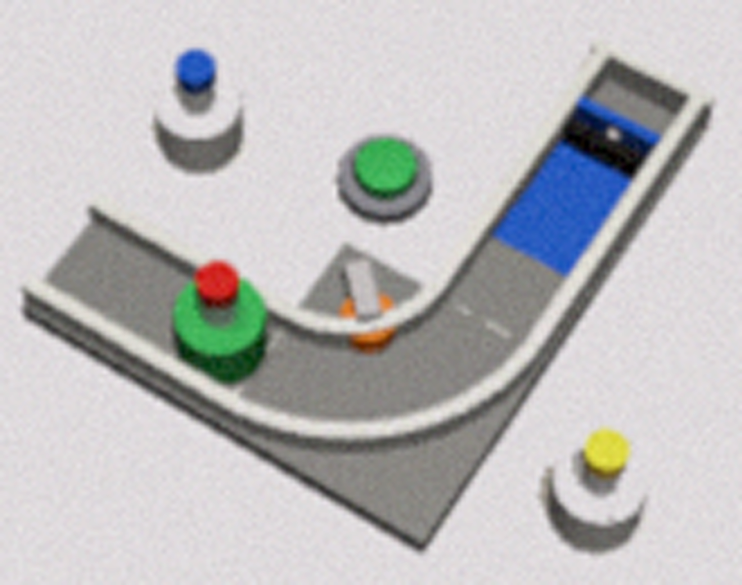

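```bash
cat > h.py <<'E'
import numpy as np,cv2
from scipy.optimize import minimize,least_squares
from plant import r,capture,camera_model,job
CM={n:camera_model(n) for n in("top","scene")}
def proj(n,P):
    c=CM[n]; return cv2.projectPoints(np.asarray(P,float).reshape(-1,1,3),c["rvec"],c["tvec"],c["camera_matrix"],None)[0][:,0]
def at_z(n,uv,z):
    c=CM[n];R=cv2.Rodrigues(c["rvec"])[0];o=-R.T@c["tvec"]
    d=R.T@np.linalg.inv(c["camera_matrix"])@[*uv,1]; return o+d*(z-o[2])/d[2]
def tri(uvs):
    return least_squares(lambda p:np.concatenate([proj(n,p)[0]-u for n,u in uvs.items()]),[.5,0,.05])
def path(s,off=0):  # s in m, 0 = bend start; off>0 towards the inside
    s=np.atleast_1d(s).astype(float);a=np.clip(s/.08,0,np.pi/2);L=.08*np.pi/2;R=.08-off
    return np.stack([R*np.sin(a)+np.minimum(s,0),-R*np.cos(a)+np.maximum(s-L,0)],1)
def w(l,pose,z):
    x,y,t=pose;c,s=np.cos(t),np.sin(t);l=np.atleast_2d(l)
    return np.c_[l@np.array([[c,s],[-s,c]])+[x,y],np.full(len(l),z)]
E
cat > fit.py <<'E'
from h import *
G={n:cv2.GaussianBlur(cv2.imread(f"pics/{n}0.png",0).astype(np.float32),(0,0),.6) for n in CM}
C={n:cv2.cvtColor(cv2.imread(f"pics/{n}0.png"),cv2.COLOR_BGR2HSV) for n in CM}
def samp(n,P):
    p=proj(n,P).astype(np.float32); return cv2.remap(G[n],p[:,:1],p[:,1:],cv2.INTER_LINEAR).mean()
S=np.r_[np.arange(-.11,-.06,.004),np.arange(.02,.2,.004)]
ch=np.linspace(-.018,.018,9)
def cost(p):
    c=0
    for n in CM:
        for sg in(1,-1):
            c-=samp(n,w(path(S,sg*.0275),p,.028))-samp(n,w(path(S,sg*.021),p,.028))
        c-=2*(samp(n,w(np.c_[ch*0-.120,ch-.08],p,0.003))-samp(n,w(np.c_[ch*0-.111,ch-.08],p,.012)))
    return c
e=at_z("top",(260+465/4.8,160+548/4.8),.012); print(e)
best=None
for dx in(-.006,0,.006):
  for dy in(-.006,0,.006):
    for t in(-.08,-.04,0,.04):
      o=e[:2]+[dx,dy]-w([-.115,-.08],(0,0,t),0)[0,:2]
      m=minimize(cost,[*o,t],method="Nelder-Mead",options=dict(initial_simplex=np.array([[*o,t]]*4)+np.diag([.004,.004,.03,0])[:4,:3]))
      if best is None or m.fun<best.fun:best=m
print(best.x,best.fun)
def blob(n,h0,h1,roi,smin=120,vmin=40):
    x,y,X,Y=roi;m=cv2.inRange(C[n],(h0,smin,vmin),(h1,255,255))[y:Y,x:X];v,u=np.nonzero(m);return (u.mean()+x,v.mean()+y,len(u))
for nm,a in dict(red=((0,6),(345,225,375,250),(285,265,310,285)),btn=((45,80),(300,220,328,242),(325,240,350,265)),
  ).items():
    b={n:blob(n,*a[0],q) for n,q in zip(("top","scene"),a[1:])};q=tri({n:v[:2] for n,v in b.items()})
    print(nm,b,q.x,q.fun,"lane",(w([0,0],(0,0,0),0)[0,:2]+ (np.array([[np.cos(best.x[2]),np.sin(best.x[2])],[-np.sin(best.x[2]),np.cos(best.x[2])]])@(q.x[:2]-best.x[:2]))))
np.save("pose.npy",best.x)
out=[]
for n,(x,y,X,Y) in dict(top=(260,160,390,285),scene=(250,210,415,345)).items():
    k=4;im=cv2.resize(cv2.imread(f"pics/{n}0.png")[y:Y,x:X],None,fx=k,fy=k,interpolation=cv2.INTER_CUBIC)
    for off in(.0235,.0315,-.0235,-.0315):
        q=((proj(n,w(path(np.arange(-.115,.22,.005),off),best.x,.028))+.5-[x,y])*k).astype(int)
        cv2.polylines(im,[q.reshape(-1,1,2)],False,(255,0,255),1)
    im=cv2.convertScaleAbs(im,alpha=1.4);out.append(cv2.resize(im,(400,int(im.shape[0]*400/im.shape[1]))))
H=max(o.shape[0] for o in out)
cv2.imwrite("pics/fit.png",np.hstack([cv2.copyMakeBorder(o,0,H-o.shape[0],0,0,0) for o in out]))
E
python3 fit.py
```

```text
[ 0.45684285 -0.08864665  0.012     ]
[ 0.57726899 -0.01679934 -0.08976366] -328.4313659667969
red {'top': (np.float64(360.0857142857143), np.float64(235.82857142857142), 35), 'scene': (np.float64(297.8985507246377), np.float64(277.4782608695652), 69)} [ 0.55133927 -0.09312639  0.07372213] [ 0.04856444  0.05382963  0.05486633 -0.0149775 ] lane [-0.01898313 -0.07834417]
btn {'top': (np.float64(313.60869565217394), np.float64(230.5), 92), 'scene': (np.float64(335.2121212121212), np.float64(251.87878787878788), 132)} [0.57485356 0.03126075 0.01669319] [ 0.08825931  0.10673668  0.10923772 -0.03050255] lane [-0.00671397  0.04765007]
```

View pics/fit.png

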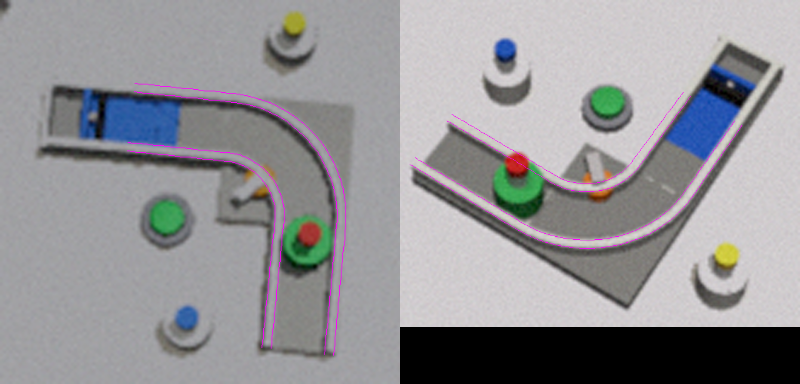

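The overlay in both pictures sits within about 1 px of the rails. Next I'll refit with a small image shift per camera, then locate the buffer face and the puck in the lane frame.

```bash
cat > fit2.py <<'E'
exec(open("fit.py").read().split("e=at_z")[0])
p0=np.load("pose.npy")
sh={}
_proj=proj
def samp(n,P):
    p=(_proj(n,P)+sh[n]).astype(np.float32); return cv2.remap(G[n],p[:,:1],p[:,1:],cv2.INTER_LINEAR).mean()
def c2(q):
    sh["top"]=q[3:5];sh["scene"]=q[5:7]
    return cost(q[:3])+6*np.sum(q[3:]**2)
q0=np.r_[p0,0,0,0,0]
best=None
for k in range(6):
    rng=np.random.default_rng(k);st=np.r_[.004,.004,.04,1,1,1,1]
    m=minimize(c2,q0+rng.normal(size=7)*st*.5,method="Nelder-Mead",options=dict(maxiter=4000,initial_simplex=q0+np.vstack([np.zeros(7),np.diag(st)])+rng.normal(size=7)*st*.3))
    if best is None or m.fun<best.fun:best=m
    print(m.fun,m.x.round(4))
p=best.x[:3];np.save("pose.npy",p);np.save("shift.npy",best.x[3:])
c,s=np.cos(p[2]),np.sin(p[2]);R=np.array([[c,s],[-s,c]])
loc=lambda X:(R@(np.array(X)[:2]-p[:2]))*1000
st,ss=best.x[3:5],best.x[5:7]
for nm,a,b in(("cap",(360.09,235.83),(297.9,277.48)),("btn",(313.6,230.5),(335.2,251.9)),("buffer top corners?",(260+163/4.8,160+185/4.8),(250+605/4.5,215+155/4.5)),("blue start",(260+280/4.8,160+190/4.8),(250+533/4.5,215+254/4.5))):
    q=tri({"top":np.array(a)-st,"scene":np.array(b)-ss});print(nm,q.x.round(4),loc(q.x).round(1),q.fun.round(2))
for z in(.012,.02,.028):print("buf",z,loc(at_z("top",np.array((260+163/4.8,160+185/4.8))-st,z)),loc(at_z("scene",np.array((250+605/4.5,215+155/4.5))-ss,z)))
E
python3 fit2.py
```

```text
-333.13749580912815 [ 0.5774 -0.0174 -0.0924  0.0578  0.3724  0.2474 -0.2007]
-333.36492191338317 [ 0.5774 -0.0163 -0.0917  0.3649  0.3427  0.0987  0.1396]
-333.682861348532 [ 0.5772 -0.0166 -0.0919  0.3019  0.305   0.1876  0.0962]
-333.7846910319647 [ 0.5771 -0.0172 -0.0931  0.1153  0.3043  0.3085 -0.036 ]
-333.9117769962236 [ 0.577  -0.0169 -0.0928  0.2629  0.2646  0.3528  0.0359]
-333.3484845565877 [ 0.5768 -0.0163 -0.0927  0.4488  0.1779  0.2849  0.3225]
cap [ 0.5512 -0.0931  0.0741] [-18.6 -78.3] [ 0.31  0.34  0.35 -0.1 ]
btn [0.5747 0.0313 0.0169] [-6.8 47.7] [ 0.34  0.41  0.42 -0.12]
buffer top corners? [0.6674 0.0899 0.0151] [ 80.1 114.7] [-0.37 -0.49 -0.48  0.14]
blue start [0.6626 0.0203 0.0186] [81.8 45. ] [ 0.18  0.24  0.23 -0.06]
buf 0.012 [ 79.57280314 113.73375645] [ 80.06988943 117.40776072]
buf 0.02 [ 77.55251039 113.05384074] [ 81.98316893 112.65721822]
buf 0.028 [ 75.53221764 112.37392502] [ 83.89644844 107.90667572]
```

Request:
drive_tool --increments '[[[1,0.3,0.29,0,0],[1,0.6,0.59,0,0],[1,0.9,0.88,0,0],[1,0.9,0.88,0,0]]]'

```text
time_s: 0.6
tcp_pos: [0.3343, 0.471, 0.2379]
eef_rot: [180.0, 0.0, -24.5]
contact_force: [0.2, 0.3, 0.1]
gripper_width: 0.0875
gripper_force: 0.0
```

Request:
drive_tool --increments '[[[1,0.35,0.34,0,0],[1,0.7,0.68,0,0],[1,0.9,0.88,0,0]]]'

```text
time_s: 0.98
tcp_pos: [0.3886, 0.3315, 0.2374]
eef_rot: [180.0, 0.0, -24.4]
contact_force: [0.8, 0.5, 0.9]
gripper_width: 0.0876
gripper_force: 0.0
```

Request:
drive_tool --increments '[[[1,0.35,0.34,0,0],[1,0.7,0.68,0,0],[1,0.9,0.88,0,0]]]'

```text
time_s: 1.35
tcp_pos: [0.4434, 0.1907, 0.2375]
eef_rot: [180.0, 0.0, -24.4]
contact_force: [0.9, -0.5, -0.5]
gripper_width: 0.0877
gripper_force: 0.0
```

Request:
drive_tool --increments '[[[1,0.35,0.34,0,0],[1,0.7,0.68,0,0],[1,0.9,0.88,0,0]]]'

```text
time_s: 1.72
tcp_pos: [0.4984, 0.0498, 0.2374]
eef_rot: [180.0, 0.0, -24.5]
contact_force: [0.2, -0.5, 0.6]
gripper_width: 0.0875
gripper_force: 0.0
```

Request:
drive_tool --increments '[[[1,0.35,0.34,0,0.028],[1,0.7,0.68,0,0.056],[1,0.9,0.88,0,0.084],[1,0.9,0.88,0,0.112],[1,0.9,0.88,0,0.14]]]'

```text
time_s: 2.35
tcp_pos: [0.5528, -0.0895, 0.2369]
eef_rot: [179.9, 0.0, -75.2]
contact_force: [0.9, 0.6, 0.2]
gripper_width: 0.0874
gripper_force: 0.0
```

```bash
cat > go.py <<'E'
import sys
from h import *
pose=np.load("pose.npy");th=np.degrees(pose[2])
def local(P):
    c,s=np.cos(pose[2]),np.sin(pose[2]);return np.array([[c,s],[-s,c]])@(np.array(P)[:2]-pose[:2])
def inc(xy,z,phi,S=None):
    """tool numbers from the measured pose to lane-local xy (m), z, path heading phi (deg)"""
    S=S or r.get_state();T=np.r_[w(xy,pose,z)[0]]-S["tcp_pos"];a=np.radians(S["eef_rot"][2])
    ca,sa=np.cos(a),np.sin(a);d=np.array([ca*T[0]+sa*T[1],sa*T[0]-ca*T[1],-T[2]])/.12
    t=-((phi+th-90-S["eef_rot"][2]+180)%360-180)/360
    return np.r_[d,t].round(4)
def show():
    S=r.get_state();print("local",local(S["tcp_pos"])*1000,"z",S["tcp_pos"][2],"phi",S["eef_rot"][2]-th+90,"F lane",np.r_[local(S["contact_force"][:2]+pose[:2]),S["contact_force"][2]].round(1),"t",S["time_s"],"w",S["gripper_width"])
E
python3 -c "
from go import *
show();print(inc([-.0186,-.079],.12,0),inc([-.0186,-.079],.0415,0))"
```

```text
local [-17.35145108 -74.57843915] z 0.23685037971286296 phi 20.12019672320349 F lane [0.9 0.7 0.2] t 2.35 w 0.0874345027001713
[0.031  0.0224 0.9738 0.0559] [0.031  0.0224 1.6279 0.0559]
```

Request:
drive_tool --increments '[[[1,0.031,0.022,0.2,0.028],[1,0.031,0.022,0.5,0.056],[1,0.031,0.022,0.8,0.056],[1,0.031,0.022,0.97,0.056],[1,0.031,0.022,0.97,0.056]]]'

```text
time_s: 2.98
tcp_pos: [0.55, -0.0933, 0.1193]
eef_rot: [179.8, -0.0, -95.0]
contact_force: [0.9, 0.2, -0.0]
gripper_width: 0.0873
gripper_force: 0.0
```

```bash
python3 -c "
from go import *
show();print(inc([-.0186,-.079],.0415,0))
cv2.imwrite('pics/s1.png',cv2.resize(cv2.convertScaleAbs(capture('scene')[200:360,230:430,::-1],alpha=1.4),None,fx=3.5,fy=3.5))"
```

```text
local [-19.8004614  -78.59720658] z 0.11932005791748505 phi 0.3656967240530804 F lane [ 0.8  0.3 -0. ] t 2.975 w 0.08727045258001977
[ 0.0034 -0.01    0.6485  0.001 ]
```

View pics/s1.png

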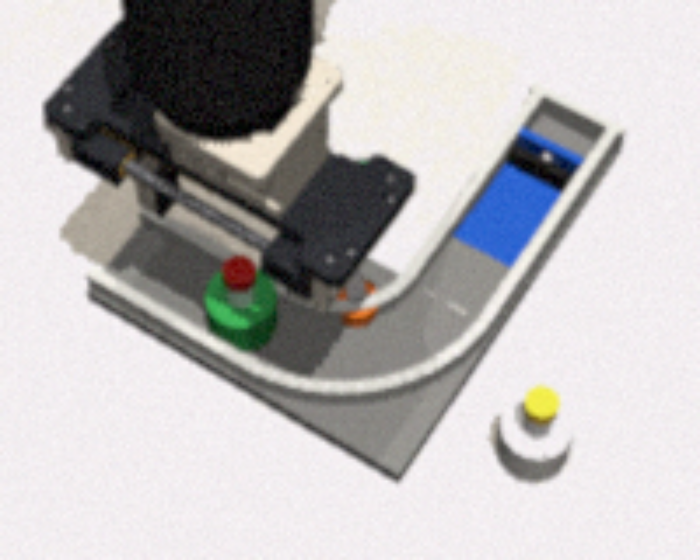

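The fingers appear at about (150,200) and (310,290), raised above the puck's cap at (238,270), one behind and one ahead of it. I'll lower and close to a loose cage.

Request:
drive_tool --increments '[[[1,0.003,-0.01,0.2,0],[1,0.003,-0.01,0.4,0],[1,0.003,-0.01,0.58,0],[1,0.003,-0.01,0.645,0],[1,0.003,-0.01,0.645,0]]]'

```text
time_s: 3.65
tcp_pos: [0.5526, -0.0938, 0.0443]
eef_rot: [-180.0, -0.0, -94.9]
contact_force: [0.4, 0.6, 0.8]
gripper_width: 0.0879
gripper_force: 0.0
```

Request:
drive_tool --increments '[[[0.6,0,0,0,0],[0.3,0,0,0,0],[0.1,0,0,0,0],[0.1,0,0,0,0]]]' --squeeze 3

```text
time_s: 4.15
tcp_pos: [0.5522, -0.0939, 0.044]
eef_rot: [-180.0, 0.0, -95.0]
contact_force: [0.2, 0.1, -0.0]
gripper_width: 0.0533
gripper_force: 0.0
```

```bash
python3 -c "
from go import *
show();S=r.get_state();print(S['gripper_force'],S['contact_force'])"
```

```text
local [-17.57129257 -79.03780283] z 0.043987637212272765 phi 0.359549855092439 F lane [ 0.2  0.1 -0. ] t 4.15 w 0.05329817817672906
0.0 [ 0.17135263  0.0729706  -0.00162732]
```

```bash
cat >> go.py <<'E'
def rows(ss,z=.041,lead=.0,lat=0):
    show();S=r.get_state();o=[]
    for s in ss:
        phi=np.degrees(np.clip(s/.08,0,np.pi/2));p=path(s,lat)[0]+lead*np.array([np.cos(np.radians(phi)),np.sin(np.radians(phi))])
        o.append(list(inc(p,z,phi,S).round(3).tolist()))
    print("S",float(S["gripper_force"]),o)
E
python3 -c "
from go import *
rows([-.0175,-.0165,-.014,-.010,-.006])"
```

```text
local [-17.57129257 -79.03780283] z 0.043987637212272765 phi 0.359549855092439 F lane [ 0.2  0.1 -0. ] t 4.15 w 0.05329817817672906
S 0.0 [[0.008, -0.0, 0.025, 0.001], [0.008, -0.009, 0.025, 0.001], [0.008, -0.03, 0.025, 0.001], [0.008, -0.063, 0.025, 0.001], [0.009, -0.096, 0.025, 0.001]]
```

Request:
drive_tool --increments '[[[0.06,0.008,0,0.025,0.001],[0.06,0.008,-0.01,0.025,0.001],[0.06,0.008,-0.03,0.025,0.001],[0.06,0.008,-0.063,0.025,0.001],[0.06,0.008,-0.096,0.025,0.001]]]'

```text
time_s: 4.78
tcp_pos: [0.5637, -0.096, 0.0407]
eef_rot: [180.0, -0.0, -95.3]
contact_force: [-0.9, -0.7, -1.6]
gripper_width: 0.0465
gripper_force: 0.5
```

```bash
python3 -c "
from go import *
rows([-.002,.002,.006,.01,.014])"
```

```text
local [ -5.93422664 -79.98319104] z 0.04065348182827028 phi -0.00541308702234744 F lane [-0.8 -0.8 -1.6] t 4.775 w 0.04645908489861257
S 0.4975753650069237 [[0.0, -0.033, -0.003, -0.0], [-0.0, -0.066, -0.003, -0.004], [-0.002, -0.099, -0.003, -0.012], [-0.005, -0.133, -0.003, -0.02], [-0.01, -0.166, -0.003, -0.028]]
```

Request:
drive_tool --increments '[[[0.06,0,-0.033,0,0],[0.06,0,-0.066,0,-0.004],[0.06,-0.002,-0.099,0,-0.012],[0.06,-0.005,-0.133,0,-0.02],[0.06,-0.01,-0.166,0,-0.028]]]'

```text
time_s: 5.4
tcp_pos: [0.5837, -0.0966, 0.0407]
eef_rot: [180.0, -0.0, -85.1]
contact_force: [-1.2, -0.4, -0.4]
gripper_width: 0.0465
gripper_force: 0.5
```

Request:
drive_tool --increments '[[[0.06,-0.001,-0.033,0,-0.008],[0.06,-0.003,-0.067,0,-0.016],[0.06,-0.007,-0.1,0,-0.024],[0.06,-0.013,-0.132,0,-0.032],[0.06,-0.021,-0.165,0,-0.04]]]'

```text
time_s: 6.02
tcp_pos: [0.603, -0.0924, 0.0407]
eef_rot: [180.0, 0.0, -70.7]
contact_force: [-1.9, -1.0, -0.5]
gripper_width: 0.0462
gripper_force: 0.6
```

```bash
python3 -c "
from go import *
rows([.037,.04,.043,.046,.049])"
```

```text
local [ 32.92038706 -72.83818681] z 0.04072088879098196 phi 24.632177995064424 F lane [-1.8 -1.2 -0.5] t 6.025 w 0.046189966228111265
S 0.6486783362925053 [[0.0, -0.025, -0.002, -0.005], [-0.001, -0.05, -0.002, -0.011], [-0.003, -0.075, -0.002, -0.017], [-0.006, -0.1, -0.002, -0.023], [-0.01, -0.125, -0.002, -0.029]]
```

Request:
drive_tool --increments '[[[0.06,0,-0.025,0,-0.005],[0.06,-0.001,-0.05,0,-0.011],[0.06,-0.003,-0.075,0,-0.017],[0.06,-0.006,-0.1,0,-0.023],[0.06,-0.01,-0.125,0,-0.029]]]'

```text
time_s: 6.65
tcp_pos: [0.6169, -0.0862, 0.0407]
eef_rot: [180.0, 0.0, -60.3]
contact_force: [-0.9, -0.1, -0.8]
gripper_width: 0.0463
gripper_force: 0.6
```

```bash
python3 -c "
from go import *
rows([.051,.053,.055,.057,.059])"
```

```text
local [ 46.11821028 -65.38603958] z 0.040740071721484625 phi 35.05895171041475 F lane [-0.9 -0.2 -0.8] t 6.65 w 0.046345142032112
S 0.6485148333013058 [[-0.0, -0.016, -0.002, -0.004], [-0.001, -0.032, -0.002, -0.008], [-0.002, -0.049, -0.002, -0.012], [-0.004, -0.065, -0.002, -0.016], [-0.005, -0.082, -0.002, -0.02]]
```

Request:
drive_tool --increments '[[[0.06,0,-0.016,0,-0.004],[0.06,-0.001,-0.032,0,-0.008],[0.06,-0.002,-0.049,0,-0.012],[0.06,-0.004,-0.065,0,-0.016],[0.06,-0.005,-0.082,0,-0.02]]]'

```text
time_s: 7.28
tcp_pos: [0.6236, -0.0811, 0.0404]
eef_rot: [179.9, 0.1, -53.1]
contact_force: [-4.5, -1.0, 2.9]
gripper_width: 0.0463
gripper_force: 2.3
```

```bash
python3 -c "
from go import *
rows([.061,.063,.065,.067,.069])"
```

```text
local [ 52.34652992 -59.69019193] z 0.040391849016706484 phi 42.18404511979494 F lane [-4.4 -1.4  2.9] t 7.275 w 0.04633943127064064
S 2.295943647623062 [[0.005, -0.028, -0.005, -0.004], [0.004, -0.045, -0.005, -0.008], [0.003, -0.062, -0.005, -0.012], [0.002, -0.078, -0.005, -0.016], [-0.0, -0.095, -0.005, -0.02]]
```

Request:
drive_tool --increments '[[[0.06,0,-0.016,0,-0.004],[0.06,-0.001,-0.032,0,-0.008],[0.06,-0.002,-0.049,0,-0.012],[0.06,-0.003,-0.065,0,-0.016]]]'

```text
time_s: 7.78
tcp_pos: [0.6294, -0.0762, 0.0402]
eef_rot: [179.9, 0.1, -47.4]
contact_force: [-5.0, -2.3, 0.1]
gripper_width: 0.0467
gripper_force: 2.2
```

```bash
python3 -c "
from go import *
rows([.069,.072,.075,.078,.081])"
```

```text
local [ 57.68884844 -54.26992824] z 0.04021913795754794 phi 47.93861009658329 F lane [-4.8 -2.7  0.1] t 7.775 w 0.04668192573417133
S 2.165314704179764 [[0.007, -0.031, -0.006, -0.004], [0.005, -0.056, -0.006, -0.01], [0.003, -0.081, -0.006, -0.016], [0.0, -0.106, -0.006, -0.022], [-0.004, -0.13, -0.006, -0.028]]
```

Request:
drive_tool --increments '[[[0.06,0.001,-0.016,0,-0.004],[0.06,0,-0.032,0,-0.008],[0.06,-0.001,-0.049,0,-0.012],[0.06,-0.002,-0.065,0,-0.016],[0.06,-0.004,-0.082,0,-0.02]]]'

```text
time_s: 8.4
tcp_pos: [0.6388, -0.0688, 0.0411]
eef_rot: [-179.9, -0.1, -40.1]
contact_force: [-3.2, -1.1, 0.7]
gripper_width: 0.0467
gripper_force: 1.2
```

```bash
python3 -c "
from go import *
rows([.078,.082,.086,.09,.094])"
```

```text
local [ 66.31250772 -45.94752686] z 0.04105600740473141 phi 55.19214214464497 F lane [-3.1 -1.4  0.7] t 8.4 w 0.04669682971658673
S 1.2100637331604958 [[-0.006, -0.007, 0.0, -0.002], [-0.007, -0.04, 0.0, -0.01], [-0.01, -0.073, 0.0, -0.018], [-0.014, -0.106, 0.0, -0.026], [-0.02, -0.139, 0.0, -0.034]]
```

Request:
drive_tool --increments '[[[0.06,-0.004,-0.025,0,-0.006],[0.06,-0.006,-0.055,0,-0.013],[0.06,-0.009,-0.083,0,-0.02],[0.06,-0.014,-0.11,0,-0.027],[0.06,-0.02,-0.139,0,-0.034]]]'

```text
time_s: 9.02
tcp_pos: [0.6479, -0.0543, 0.0411]
eef_rot: [-179.9, -0.1, -27.8]
contact_force: [-0.3, -0.7, -1.0]
gripper_width: 0.0462
gripper_force: 0.7
```

```bash
python3 -c "
from go import *
rows([.098,.102,.106,.11,.114])"
```

```text
local [ 74.0914934  -30.70928492] z 0.041111715674303856 phi 67.50310425416048 F lane [-0.2 -0.7 -1. ] t 9.025 w 0.04622990589115523
S 0.6965433619916439 [[-0.002, -0.031, 0.001, -0.008], [-0.005, -0.065, 0.001, -0.015], [-0.009, -0.098, 0.001, -0.023], [-0.015, -0.131, 0.001, -0.031], [-0.022, -0.163, 0.001, -0.039]]
```

Request:
drive_tool --increments '[[[0.06,-0.002,-0.031,0,-0.008],[0.06,-0.005,-0.065,0,-0.015],[0.06,-0.009,-0.098,0,-0.023],[0.06,-0.015,-0.131,0,-0.031],[0.06,-0.022,-0.163,0,-0.039]]]'

```text
time_s: 9.65
tcp_pos: [0.6549, -0.0358, 0.0412]
eef_rot: [-180.0, -0.1, -13.8]
contact_force: [-1.3, -1.3, -0.1]
gripper_width: 0.0464
gripper_force: 0.6
```

```bash
python3 -c "
from go import *
rows([.118,.122,.126,.131,.136])"
```

```text
local [ 79.27555562 -11.60953552] z 0.04115940373140315 phi 81.55520832370274 F lane [-1.2 -1.4 -0.1] t 9.65 w 0.046365573732790065
S 0.5973351001739502 [[-0.002, -0.033, 0.001, -0.008], [-0.004, -0.066, 0.001, -0.016], [-0.009, -0.099, 0.001, -0.024], [-0.015, -0.141, 0.001, -0.024], [-0.021, -0.182, 0.001, -0.024]]
```

Request:
drive_tool --increments '[[[0.06,-0.002,-0.033,0,-0.008],[0.06,-0.004,-0.066,0,-0.016],[0.06,-0.009,-0.099,0,-0.024],[0.06,-0.015,-0.141,0,-0.024],[0.06,-0.021,-0.182,0,-0.024]]]'

```text
time_s: 10.28
tcp_pos: [0.6573, -0.0139, 0.0411]
eef_rot: [-180.0, -0.1, -5.3]
contact_force: [-0.6, -1.0, -0.5]
gripper_width: 0.0461
gripper_force: 0.7
```

```bash
python3 -c "
from go import *
b=.12566
rows([b+.016,b+.023,b+.03,b+.037,b+.044])"
```

```text
local [79.66324916 10.36364328] z 0.041109547253277076 phi 89.98463855016426 F lane [-0.5 -1.1 -0.5] t 10.275 w 0.04611540257869122
S 0.7210841216146946 [[0.003, -0.047, 0.001, -0.0], [0.003, -0.105, 0.001, -0.0], [0.003, -0.164, 0.001, -0.0], [0.003, -0.222, 0.001, -0.0], [0.003, -0.28, 0.001, -0.0]]
```

Request:
drive_tool --increments '[[[0.06,0.003,-0.047,0,0],[0.06,0.003,-0.105,0,0],[0.06,0.003,-0.164,0,0],[0.06,0.003,-0.222,0,0],[0.06,0.003,-0.27,0,0]]]'

```text
time_s: 10.9
tcp_pos: [0.6599, 0.0184, 0.0408]
eef_rot: [180.0, 0.0, -5.3]
contact_force: [0.1, -1.2, 1.2]
gripper_width: 0.0467
gripper_force: 0.9
```

Request:
drive_tool --increments '[[[0.06,0,0,0,0],[0.25,0,0,0,0],[0.25,0,0,0,0],[0.25,0,0,0,0]]]'

```text
time_s: 11.4
tcp_pos: [0.6599, 0.0177, 0.0407]
eef_rot: [-180.0, -0.0, -5.3]
contact_force: [0.2, 0.6, -0.2]
gripper_width: 0.0548
gripper_force: 0.0
```

Request:
drive_tool --increments '[[[0.25,0,0,-0.1,0],[0.25,0,0,-0.3,0],[0.25,0,0,-0.5,0],[0.25,0,0,-0.5,0]]]'

```text
time_s: 11.9
tcp_pos: [0.6616, 0.0181, 0.1041]
eef_rot: [-179.9, -0.3, -5.3]
contact_force: [0.6, 0.1, -0.5]
gripper_width: 0.0549
gripper_force: 0.0
```

```bash
python3 -c "
from go import *
show()
cv2.imwrite('pics/s2.png',cv2.resize(cv2.convertScaleAbs(capture('scene')[200:360,230:430,::-1],alpha=1.4),None,fx=3.5,fy=3.5))"
```

```text
local [80.96884033 42.69053588] z 0.104056429768227 phi 90.01806944914397 F lane [ 0.6  0.2 -0.5] t 11.9 w 0.054900364792860284
```

View pics/s2.png

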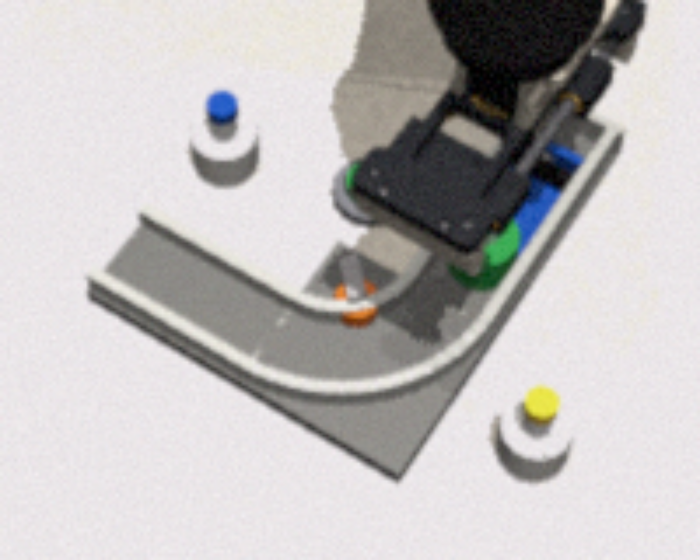

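The puck is upright in the exit straight at about (487,255), ahead of it the blue slide. Next I'll close the gripper, move behind the puck and lower to push with the back of the finger.

Request:
drive_tool --increments '[[[-0.3,0.008,0.1,0,0],[-0.6,0.008,0.3,0,0],[-1,0.008,0.48,0,0],[-1,0.008,0.48,0,0],[-1,0.008,0.48,0,0]]]' --squeeze 5

```text
time_s: 12.58
tcp_pos: [0.6554, -0.0405, 0.1006]
eef_rot: [180.0, 0.0, -5.4]
contact_force: [0.2, -0.1, -1.1]
gripper_width: 0.01
gripper_force: 0.0
```

Request:
drive_tool --increments '[[[-1,0,0,0,0],[-1,0,0,0.15,0],[-1,0,0,0.35,0],[-1,0,0,0.5,0],[-1,0,0,0.52,0]]]'

```text
time_s: 13.2
tcp_pos: [0.6544, -0.0396, 0.0362]
eef_rot: [179.9, 0.2, -5.3]
contact_force: [0.5, 0.2, -0.0]
gripper_width: 0.0006
gripper_force: 0.0
```

```bash
python3 -c "
from go import *
b=.12566
rows([b-.012,b-.008,b-.004,b+0,b+.004]);print(inc([.08,-.004],.0405,90),inc([.08,.004],.0405,90))"
```

```text
local [ 79.11612131 -15.44678938] z 0.03621203961005932 phi 90.01029444148607 F lane [ 0.5  0.2 -0. ] t 13.2 w 0.0005863954019132265
S 0.0 [[-0.0, -0.029, -0.04, 0.024], [0.004, -0.062, -0.04, 0.016], [0.006, -0.095, -0.04, 0.008], [0.007, -0.129, -0.04, 0.0], [0.007, -0.162, -0.04, 0.0]]
[ 0.0074 -0.0954 -0.0357  0.    ] [ 0.0074 -0.1621 -0.0357  0.    ]
```

Request:
drive_tool --increments '[[[-1,0.007,-0.04,-0.015,0],[-1,0.007,-0.08,-0.015,0],[-1,0.007,-0.11,-0.015,0],[-1,0.007,-0.14,-0.015,0],[-1,0.007,-0.17,-0.015,0]]]'

```text
time_s: 13.82
tcp_pos: [0.6583, -0.0192, 0.0405]
eef_rot: [180.0, -0.0, -5.3]
contact_force: [0.1, -2.1, 0.8]
gripper_width: 0.0007
gripper_force: 0.7
```

Request:
drive_tool --increments '[[[-1,0,-0.03,0,0],[-1,0,-0.06,0,0],[-1,0,-0.09,0,0],[-1,0,-0.12,0,0],[-1,0,-0.15,0,0]]]'

```text
time_s: 14.45
tcp_pos: [0.6599, -0.0012, 0.0401]
eef_rot: [180.0, 0.0, -5.3]
contact_force: [-0.8, -1.6, 0.7]
gripper_width: 0.0007
gripper_force: 0.8
```

```bash
python3 -c "
from go import *
show();cv2.imwrite('pics/s3.png',cv2.resize(cv2.convertScaleAbs(capture('scene')[200:360,230:430,::-1],alpha=1.4),None,fx=3.5,fy=3.5))"
```

```text
local [81.09188022 23.27994595] z 0.04011475420028448 phi 89.99924105909685 F lane [-0.6 -1.6  0.7] t 14.45 w 0.0006730898965659335
```

View pics/s3.png

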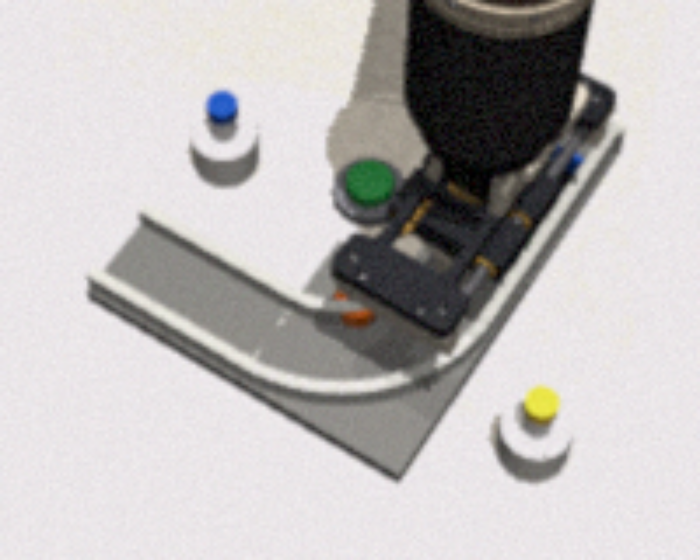

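The gripper is behind the puck, which it hides, and pushes with about 1.6 N. I'll go on in smaller steps.

Request:
drive_tool --increments '[[[-1,-0.005,-0.02,0,0],[-1,-0.008,-0.04,0,0],[-1,-0.008,-0.06,0,0],[-1,-0.008,-0.08,0,0],[-1,-0.008,-0.1,0,0]]]'

```text
time_s: 15.12
tcp_pos: [0.66, 0.0108, 0.04]
eef_rot: [180.0, 0.0, -5.3]
contact_force: [-0.1, -0.7, -0.5]
gripper_width: 0.0004
gripper_force: 0.5
```

Request:
drive_tool --increments '[[[-1,0,-0.012,0,0],[-1,0,-0.024,0,0],[-1,0,-0.036,0,0]]]'

```text
time_s: 15.5
tcp_pos: [0.6605, 0.015, 0.0401]
eef_rot: [180.0, 0.0, -5.3]
contact_force: [0.1, -0.7, -0.6]
gripper_width: 0.0003
gripper_force: 0.5
```

Request:
drive_tool --increments '[[[-1,0,-0.008,0,0],[-1,0,-0.016,0,0]]]'

```text
time_s: 15.75
tcp_pos: [0.6606, 0.0168, 0.0401]
eef_rot: [-180.0, 0.0, -5.3]
contact_force: [-0.3, -0.2, -0.6]
gripper_width: 0.0004
gripper_force: 0.5
```

```bash
python3 -c "
from go import *
show()"
```

```text
local [80.14588509 41.30504254] z 0.04013683001744989 phi 89.99426059250673 F lane [-0.3 -0.3 -0.6] t 15.75 w 0.00037255155786669066
```

Request:
drive_tool --increments '[[[-1,0,-0.008,0,0],[-1,0,-0.016,0,0]]]'

```text
time_s: 16.0
tcp_pos: [0.6608, 0.0188, 0.0402]
eef_rot: [180.0, 0.0, -5.3]
contact_force: [-0.3, -1.2, -0.9]
gripper_width: 0.0005
gripper_force: 0.5
```

Request:
drive_tool --increments '[[[-1,0,-0.008,0,0],[-1,0,-0.012,0,0]]]'

```text
time_s: 16.25
tcp_pos: [0.661, 0.0202, 0.0402]
eef_rot: [180.0, 0.0, -5.3]
contact_force: [-0.0, -0.9, -0.4]
gripper_width: 0.0007
gripper_force: 0.5
```

```bash
python3 -c "
from go import *
show()"
```

```text
local [80.16203085 44.69237808] z 0.04016663327229983 phi 90.00142746057564 F lane [ 0.1 -0.9 -0.4] t 16.25 w 0.0006570932965253895
```

Request:
drive_tool --increments '[[[-1,0,-0.006,0,0],[-1,0,-0.012,0,0]]]'

```text
time_s: 16.5
tcp_pos: [0.6611, 0.0217, 0.0402]
eef_rot: [-180.0, -0.0, -5.3]
contact_force: [-0.3, -1.0, -0.2]
gripper_width: 0.0005
gripper_force: 0.5
```

Request:
drive_tool --increments '[[[-1,0,-0.006,0,0],[-1,0,-0.01,0,0]]]'

```text
time_s: 16.75
tcp_pos: [0.6612, 0.0228, 0.0402]
eef_rot: [180.0, -0.0, -5.3]
contact_force: [0.2, -1.5, -0.4]
gripper_width: 0.0004
gripper_force: 0.5
```

Request:
drive_tool --increments '[[[-1,0,-0.006,0,0],[-1,0,-0.01,0,0]]]'

```text
time_s: 17.0
tcp_pos: [0.6614, 0.024, 0.0402]
eef_rot: [-180.0, -0.0, -5.3]
contact_force: [1.2, -1.5, -0.2]
gripper_width: 0.0005
gripper_force: 0.5
```

Request:
drive_tool --increments '[[[-1,0,-0.006,0,0],[-1,0,-0.01,0,0]]]'

```text
time_s: 17.25
tcp_pos: [0.6615, 0.0252, 0.0402]
eef_rot: [180.0, 0.0, -5.3]
contact_force: [-0.0, -0.4, -0.9]
gripper_width: 0.0006
gripper_force: 0.5
```

Request:
drive_tool --increments '[[[-1,0,-0.006,0,0],[-1,0,-0.01,0,0]]]'

```text
time_s: 17.5
tcp_pos: [0.6616, 0.0264, 0.0401]
eef_rot: [180.0, 0.0, -5.3]
contact_force: [-0.1, -1.6, -1.0]
gripper_width: 0.0007
gripper_force: 0.5
```

Request:
drive_tool --increments '[[[-1,0,-0.006,0,0],[-1,0,-0.01,0,0]]]'

```text
time_s: 17.75
tcp_pos: [0.6617, 0.0276, 0.0402]
eef_rot: [180.0, -0.0, -5.3]
contact_force: [-1.2, -0.5, -0.6]
gripper_width: 0.0007
gripper_force: 0.5
```

Request:
drive_tool --increments '[[[-1,0,-0.006,0,0],[-1,0,-0.01,0,0],[-1,0,-0.01,0,0]]]'

```text
time_s: 18.12
tcp_pos: [0.6618, 0.0288, 0.0402]
eef_rot: [-180.0, -0.0, -5.3]
contact_force: [-0.7, -1.3, -0.6]
gripper_width: 0.0006
gripper_force: 0.5
```

```bash
python3 -c "
from go import *
show();cv2.imwrite('pics/s4.png',np.hstack([cv2.resize(cv2.convertScaleAbs(capture(n)[y:y+100,x:x+100,::-1],alpha=1.6),None,fx=4,fy=4) for n,x,y in(('scene',330,210),('top',260,150))]))"
```

```text
local [80.19859286 53.35248083] z 0.040187326944578244 phi 90.00252656073059 F lane [-0.6 -1.4 -0.6] t 18.125 w 0.0005583875854826802
```

View pics/s4.png

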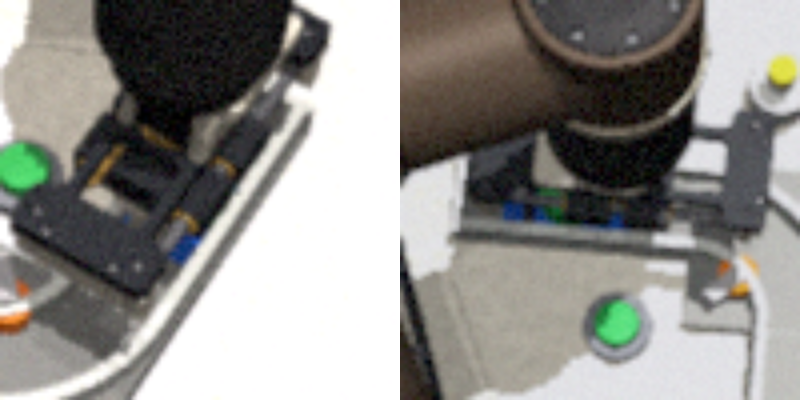

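The top crop shows green between about (535,200) and (565,215), so the puck's front is close to the black buffer; blue deck is visible behind it. I'll measure it, then ease off and back away to see.

Request:
drive_tool --increments '[[[-1,0,0.03,0,0],[-1,0,0.06,0,0],[-1,0,0.06,-0.2,0],[-1,0,0.06,-0.5,0],[-1,0,0.06,-0.8,0]]]'

```text
time_s: 18.85
tcp_pos: [0.661, 0.0213, 0.1371]
eef_rot: [180.0, 0.0, -5.3]
contact_force: [0.3, 1.4, 1.0]
gripper_width: 0.0002
gripper_force: 0.0
```

Request:
drive_tool --increments '[[[-1,-0.3,0.2,0,0],[-1,-0.6,0.4,0,0],[-1,-0.9,0.7,0,0],[-1,-1,0.9,0,0],[-1,-1,0.9,0,0]]]'

```text
time_s: 19.48
tcp_pos: [0.5311, -0.0762, 0.1367]
eef_rot: [-180.0, -0.1, -5.4]
contact_force: [1.4, -0.1, -0.2]
gripper_width: 0.0004
gripper_force: 0.0
```

```bash
python3 -c "
from go import *
show();im={n:capture(n)[:,:,::-1] for n in CM}
for n in CM: cv2.imwrite(f'pics/{n}5.png',im[n])
cv2.imwrite('pics/s5.png',np.hstack([cv2.resize(cv2.convertScaleAbs(im[n][y:y+100,x:x+100],alpha=1.5),None,fx=4,fy=4,interpolation=cv2.INTER_CUBIC) for n,x,y in(('scene',320,205),('top',260,160))]))"
```

```text
local [-40.20658941 -63.32801083] z 0.13672681651690197 phi 89.90650021168733 F lane [ 1.4  0.  -0.2] t 19.475 w 0.0003529794729088872
```

View pics/s5.png

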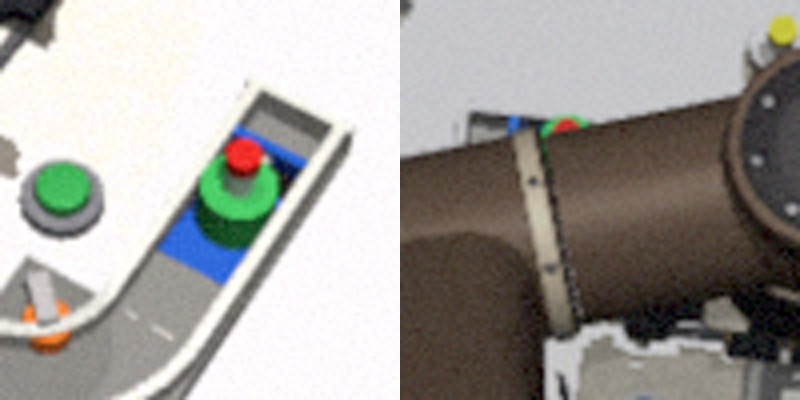

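Run:
```python
from go import *
ss=np.load("shift.npy")[2:]
def red(f,x,y,X,Y):
    H=cv2.cvtColor(cv2.imread(f),cv2.COLOR_BGR2HSV)[y:Y,x:X];m=cv2.inRange(H,(0,120,40),(6,255,255))|cv2.inRange(H,(175,120,40),(180,255,255));v,u=np.nonzero(m);return np.array([u.mean()+x,v.mean()+y])
a=red("pics/scene0.png",285,265,310,285);b=red("pics/scene5.png",365,232,395,255);print(a,b)
for lat in(-.0015,0,.0015):
    f=lambda q:proj("scene",w([q[0],-.08+lat],pose,q[1]))[0]+ss-a
    g=lambda q:proj("scene",w([.08+lat,q[0]],pose,q[1]))[0]+ss-b
    print(lat,least_squares(f,[-.02,.07]).x,least_squares(g,[.09,.07]).x)
show()
```

```text
[297.81333333 277.53333333] [380.38235294 243.92647059]
-0.0015 [-0.01725326  0.07954175] [0.09268671 0.06590255]
0 [-0.01845483  0.07611527] [0.08912673 0.07182712]
0.0015 [-0.01965639  0.07268879] [0.08556675 0.07775169]
local [-38.95020956 -62.04879839] z 0.13654365191809714 phi 89.9629227366788 F lane [0.1 0.  1.2] t 19.575 w 0.0005972404253152596
```

Request:
drive_tool --increments '[[[-1,-0.2,0.4,-0.1,0],[-1,-0.4,0.8,-0.2,0],[-1,-0.4,1,-0.2,0],[-1,-0.4,1,-0.2,0]]]'

```text
time_s: 20.08
tcp_pos: [0.4734, -0.1908, 0.1602]
eef_rot: [180.0, -0.0, -5.4]
contact_force: [-0.3, -1.1, -0.0]
gripper_width: 0.0009
gripper_force: 0.0
```

```bash
cat > see.py <<'E'
from go import *
import sys
st=np.load("shift.npy")[:2];ss=np.load("shift.npy")[2:]
def blob(I,lo,hi,x,y,X,Y):
    H=cv2.cvtColor(I,cv2.COLOR_BGR2HSV)[y:Y,x:X];m=cv2.inRange(H,lo,hi);v,u=np.nonzero(m);return np.array([u.mean()+x,v.mean()+y]),len(u),(u.min()+x,u.max()+x,v.min()+y,v.max()+y)
im={n:capture(n)[:,:,::-1].copy() for n in CM}
for n in CM: cv2.imwrite(f"pics/{n}{sys.argv[1]}.png",im[n])
i0={n:cv2.imread(f"pics/{n}0.png") for n in CM}
for nm,lo,hi in(("cap",(0,120,40),(6,255,255)),("green",(45,120,40),(80,255,255))):
    A=[blob(i0["top"],lo,hi,345,222,375,255),blob(i0["scene"],lo,hi,283,262,315,302)]
    B=[blob(im["top"],lo,hi,285,180,318,215),blob(im["scene"],lo,hi,362,232,398,275)]
    for Q in(A,B):
        q=tri({"top":Q[0][0]-st,"scene":Q[1][0]-ss});print(nm,[x[1:] for x in Q],local(q.x)*1000,q.x[2]*1000,q.fun.round(2))
show()
E
python3 see.py 6
```

```text
cap [(35, (np.int64(357), np.int64(363), np.int64(233), np.int64(239))), (69, (np.int64(293), np.int64(302), np.int64(273), np.int64(282)))] [-18.62897854 -78.30418674] 74.06560711360527 [ 0.31  0.34  0.35 -0.1 ]
cap [(36, (np.int64(299), np.int64(304), np.int64(190), np.int64(197))), (56, (np.int64(376), np.int64(384), np.int64(241), np.int64(248)))] [80.46922937 89.59786106] 70.19506105970335 [ 0.3   0.4   0.38 -0.11]
green [(135, (np.int64(352), np.int64(367), np.int64(231), np.int64(246))), (263, (np.int64(289), np.int64(308), np.int64(278), np.int64(299)))] [-18.88465771 -78.02460744] 23.619905252643196 [ 0.17  0.19  0.2  -0.05]
green [(138, (np.int64(294), np.int64(309), np.int64(190), np.int64(204))), (274, (np.int64(370), np.int64(390), np.int64(244), np.int64(266)))] [80.88741891 90.66914362] 21.367231733265164 [ 0.28  0.37  0.36 -0.1 ]
local [ -87.16850809 -181.57723396] z 0.15990308684122032 phi 89.98281474512066 F lane [ 0.2  0.3 -0.4] t 20.175 w 0.0001831179339187918
```

```bash
python3 -c "
from go import *
P=np.array([.5745,.0312]);print(inc(local(P),.13,90),inc(local(P),.045,90))"
```

```text
[ 0.6679 -1.9102  0.2492 -0.    ] [ 0.6679 -1.9102  0.9575 -0.    ]
```

Request:
drive_tool --increments '[[[-1,0.2,-0.4,0,0],[-1,0.4,-0.8,0,0],[-1,0.5,-1,0,0],[-1,0.5,-1,0,0]]]'

```text
time_s: 20.68
tcp_pos: [0.5449, -0.0732, 0.1596]
eef_rot: [180.0, 0.0, -5.1]
contact_force: [-0.2, -0.3, -1.0]
gripper_width: 0.0004
gripper_force: 0.0
```

Request:
drive_tool --increments '[[[-1,0.1,-0.4,0,0],[-1,0.168,-0.8,0.1,0],[-1,0.168,-0.91,0.25,0],[-1,0.168,-0.91,0.5,0],[-1,0.168,-0.91,0.7,0]]]'

```text
time_s: 21.3
tcp_pos: [0.5732, 0.0314, 0.0749]
eef_rot: [180.0, 0.1, -5.3]
contact_force: [0.1, -0.9, -0.4]
gripper_width: 0.0003
gripper_force: 0.0
```

```bash
python3 -c "
from go import *
show();P=np.array([.5745,.0312]);print(r.get_state()['tcp_pos'],inc(local(P),.036,90))"
```

```text
local [-8.26841541 47.70411718] z 0.07491133698755593 phi 90.05681298860605 F lane [ 0.2 -0.9 -0.4] t 21.3 w 0.00032481827313451646
[0.57319382 0.03140297 0.07491134] [1.100e-02 7.000e-04 3.243e-01 2.000e-04]
```

Request:
drive_tool --increments '[[[-1,0.01,0,0.12,0],[-1,0.01,0,0.22,0],[-1,0.01,0,0.29,0],[-1,0.01,0,0.32,0],[-1,0.01,0,0.32,0]]]'

```text
time_s: 21.92
tcp_pos: [0.5751, 0.0308, 0.0379]
eef_rot: [-180.0, -0.0, -5.3]
contact_force: [-0.2, -0.6, 0.3]
gripper_width: 0.0007
gripper_force: 0.0
```

Request:
drive_tool --increments '[[[-1,0,0,0.01,0],[-1,0,0,0.02,0],[-1,0,0,0.03,0],[-1,0,0,0.04,0]]]'

```text
time_s: 22.42
tcp_pos: [0.575, 0.0308, 0.033]
eef_rot: [-180.0, -0.0, -5.3]
contact_force: [-0.5, 0.7, 2.4]
gripper_width: 0.0004
gripper_force: 0.8
```

Request:
drive_tool --increments '[[[-1,0,0,0.01,0],[-1,0,0,0.02,0],[-1,0,0,0.03,0],[-1,0,0,0.03,0]]]'

```text
time_s: 22.92
tcp_pos: [0.575, 0.0308, 0.0294]
eef_rot: [180.0, -0.0, -5.3]
contact_force: [-0.9, 0.1, 4.0]
gripper_width: 0.0006
gripper_force: 1.8
```

Request:
drive_tool --increments '[[[-1,0,0,0.01,0],[-1,0,0,0.02,0],[-1,0,0,0.02,0]]]'

```text
time_s: 23.3
tcp_pos: [0.575, 0.0308, 0.0273]
eef_rot: [180.0, -0.0, -5.3]
contact_force: [-1.9, 0.5, 6.2]
gripper_width: 0.0006
gripper_force: 3.6
```

Request:
drive_tool --increments '[[[-1,0,0,0.01,0],[-1,0,0,0.02,0],[-1,0,0,0.02,0]]]'

```text
time_s: 23.68
tcp_pos: [0.5752, 0.0308, 0.0269]
eef_rot: [180.0, -0.1, -5.3]
contact_force: [-9.8, 1.0, 27.2]
gripper_width: 0.0005
gripper_force: 13.5
```

Request:
drive_tool --increments '[[[-1,0,0,-0.05,0],[-1,0,0,-0.2,0],[-1,0,0,-0.5,0],[-1,0,0,-0.9,0],[-1,0,0,-0.9,0]]]'

```text
time_s: 24.3
tcp_pos: [0.5774, 0.0315, 0.1362]
eef_rot: [-179.8, -0.4, -5.3]
contact_force: [0.1, 0.8, 0.0]
gripper_width: 0.0003
gripper_force: 0.0
```

Request:
drive_tool --increments '[[[-1,-0.3,0.4,0,0],[-1,-0.6,0.8,0,0],[-1,-0.85,1,0,0],[-1,-0.85,1,0,0]]]'

```text
time_s: 24.8
tcp_pos: [0.4595, -0.0806, 0.1318]
eef_rot: [-180.0, 0.1, -5.4]
contact_force: [-0.3, 0.1, 0.0]
gripper_width: 0.0003
gripper_force: 0.0
```

Request:
drive_tool --increments '[[[-1,0,0.4,0,0],[-1,0,0.8,0,0],[-1,0,0.8,0,0],[-1,0,0.8,0,0]]]'

```text
time_s: 25.3
tcp_pos: [0.4535, -0.1747, 0.1319]
eef_rot: [-180.0, 0.0, -5.4]
contact_force: [-0.3, 0.4, 0.2]
gripper_width: 0.0005
gripper_force: 0.0
```

```bash
python3 see.py 7
```

```text
cap [(35, (np.int64(357), np.int64(363), np.int64(233), np.int64(239))), (69, (np.int64(293), np.int64(302), np.int64(273), np.int64(282)))] [-18.62897854 -78.30418674] 74.06560711360527 [ 0.31  0.34  0.35 -0.1 ]
cap [(35, (np.int64(299), np.int64(304), np.int64(190), np.int64(197))), (55, (np.int64(376), np.int64(384), np.int64(241), np.int64(248)))] [80.21211156 89.8251313 ] 70.30983363476525 [ 0.3   0.4   0.39 -0.11]
green [(135, (np.int64(352), np.int64(367), np.int64(231), np.int64(246))), (263, (np.int64(289), np.int64(308), np.int64(278), np.int64(299)))] [-18.88465771 -78.02460744] 23.619905252643196 [ 0.17  0.19  0.2  -0.05]
green [(139, (np.int64(294), np.int64(309), np.int64(190), np.int64(205))), (272, (np.int64(369), np.int64(389), np.int64(244), np.int64(266)))] [80.40633812 90.99309691] 20.463949758385688 [ 0.21  0.28  0.27 -0.08]
local [-108.22973521 -167.96313746] z 0.13223406493791548 phi 90.04982948709413 F lane [-0.8  0.6  0.3] t 25.4 w 0.00012821048413487983
```

```bash
python3 -c "
from plant import job
print(job.close_job())"
```

```text
the job is handed in; nothing more can be done
None
```

I pushed the puck round the bend into the reading well, pressed the start button to its stop and released it, then handed the job in at about 25 s; the hand-in returned no verdict, but in the last images the puck sits about 3 to 4 mm lower than on the bed with no visible lean.

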